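# Set and strike the seal press on the drawing board

### The arm

A 6-joint arm with a two-finger parallel gripper is mounted at the origin on the work surface. World frame = base frame: x ahead of the robot, y to its left, z up, the work surface at z = 0. Lengths are in mm, angles in rad, forces in N, time in s.
With the tool pointing down it reaches from about 275 to 750 mm from the base axis. Payload 10.2 kg.
Tool frame: the origin (TCP) lies between the finger pads; the fingertips stand 25 mm ahead of it and the grasp point (between the pads) lies 6 mm ahead of it; z points along the fingers, y is the line along which they close (so a half turn about z gives the same grasp; the last joint's range is limited). The gripper opens to 85 mm and grips with 20 to 120 N. Pads are 22 mm wide; open, the fingers measure 114 mm over their backs; the gripper's body (76 mm by 85 mm) begins 54 mm behind the grasp point. The pads swing forward as they close: fully open they stand 13 mm farther back than shut.
Start: joints at [-1.454, 0.313, 1.498, -0, 1.331, -0.223], TCP at [174.969, -494.992, 256.294] pointing down, gripper open.
Joint ranges: [-2.94, 2.94], [-0.97, 2.17], [0.19, 2.56], [-1.23, 4.37], [0.02, 3.11], [-2.88, 2.88]. Speed limits (rad/s): [2.39, 2.39, 3.01, 3.14, 3.14, 3.14].

### API

Orientations are given as a unit quaternion [w, x, y, z].
In Python, from rig import ctrl, eyes, finish_job gives the robot as it stands.
- The arm moves only by the tool step_arm, never from a script. Its argument "increments" is a list of rows, each an object of numbers: "dx", "dy", "dz": the shift along the tool's x, y, z in units of 25 mm (1.0 is 25 mm); "wx", "wy", "wz": the turn, a rotation vector about the tool's x, y, z in units of 6 degrees (1.0 is 6 degrees). A call has 1 to 5 rows; each row shifts and turns the commanded pose from where the row before left it, along the tool's axes as they then stand; what a row does not reach is not made up. A row lasts 1/10 s, in which the tool goes at most 50 mm and 8.59 degrees, less where a joint would pass 70% of its speed; a pose out of reach is approached as far as the arm can. A call is refused whole if a number of a shift passes 1 or a number of a turn 1, either way. A call with a gripper value outside its range is refused whole. "fingers" is the finger opening in mm, from 0 to 85.4, set as the call begins (left out, the last holds). The fingers move at their own pace and stop on an object; "squeeze" is the grip in N (left out, the last holds). Time passes only in rows, so rows that do not move let the fingers close. It gives the time, the measured TCP pose, the force, the opening and the grip force at its end, in the units of the state.
- ctrl.sense(): the state, without advancing time (a new reading comes with each control period).
- eyes.capture(name): name is "scene" or "top"; returns a dict with "frame" (420x560x3 uint8, blue, green, red), "fx", "fy", "cx", "cy" (pixels), "R" (3x3) and "t" (3): a world point X has camera coordinates R X + t. Camera axes: x right, y down, z forward; pixel columns grow to the right and rows downward; lengths in mm; the calibration is good to about 2 mm. A picture is of the moment at which its call begins. There is no depth.
- finish_job(): hands the job in; it is judged then, once.
Trained networks look in the newest picture that a camera, given by its name, has taken for a name from the list of things; names that differ only in an ending like _2 or _b are one class to them, and where a whole thing is asked for, a point or a joint stands for the part that bears it (a point fixed in the world has none). Each returns a list of dicts, best first, with "p" (0 to 1); they miss things now and then, are a little off and sometimes report something else, mostly with a low value. They report only what shows in the picture. A call takes as long as a camera call.
- eyes.cut_out(camera, label): "mask" (420x560 bool, what is visible of it).
- eyes.landmark_of(camera, label): "point" ([x, y, z] in mm, in the coordinates of the camera as it stood for that picture, good to about 4 mm: a listed point, or the origin of a listed thing).
The state is a dict: "time_s": time; "joints": joint angles; "dq": joint speeds; "tau": joint torques, N m; "eef_pos": TCP position; "ee_rot": TCP orientation; "force": force on the tool from outside, world axes, zero at the start; "wrist_torque": the same for the moment, N m; "grip_width": opening from 0.0 (shut) to 1.0 (fully open); "grip_force": force on a finger pad.
Only numpy, scipy, OpenCV 4.12 (cv2) and the standard library are available. Lean on these libraries where they do the work, as an engineer would, in place of code of your own. Each camera call takes 0.05 s, during which the arm holds its last target. There are 200 camera calls.

### The job

Emboss the studio seal into the print on the sloping drawing board: first turn the seal press's pressure dial until its pointer lines up with the brass tab on the scale, then press the plunger head all the way down to its stop, hold it there for about a second and let it spring back up. Leave the dial there, do not shift the tab, do not press the plunger before the dial is set, and do not disturb the jar, the can and the brush.

Things in the scene. Friction and masses are not known exactly. Their poses are not given: they have to be found in the camera images.
- easel: Wooden drawing board fixed to the table, 440 mm wide (y), 360 mm deep, 20 mm thick, sloping 28 degrees: high edge on the robot's left, low edge, with a ledge standing 20 mm proud, on its right. Origin on the table under its middle, x to the high side, z up; the board's upper face is 135 mm above the origin.
- lamp (a point): Middle of the press's small silver lamp, a level bar 110 mm long (y), 32 mm wide, 22 mm thick, fixed over the plunger on a 12 mm arm from the plate's upper edge. Its underside is about 115 mm above the plunger head and its near edge 28 mm up-slope of the head's middle, seen from above: a gripper coming straight down would strike it, a tool tilted square to the board passes clear.
- press: Press fixed on the board: dark steel base plate 160 (up the slope) x 260 (y) x 18 mm, plunger on its +y end (nearer the robot), dial on its -y end. Origin: middle of the plate's underside. This frame is upright: z vertical, x level towards the board's high side. Plate and both axes lean 28 degrees: board normal n = (-0.469, 0, 0.883), up-slope direction u = (0.883, 0, 0.469) in this frame.
- head_top (a point): Centre of the flat top of the plunger's silver round mushroom head, 60 mm in diameter and 16 mm thick, standing 108 mm from the board along n when up; moves with the head. Its z axis is n, pointing out of the head. In u, y, n from the press's origin: 30, 65, 108 mm.
- plunger (a joint): Travel of the plunger head along -n, in m: 0 = up, 0.016 = at its stop. Return spring: about 5 N to start, about 12 N at the stop; springs back by itself.
- knob_grip (a point): Where to grip the dial: on its axis, 55 mm from the board (u, y, n from the press's origin: -30, -65, 55 mm). Black dial: 68 mm round skirt with a grip bar 62 mm long, 18 mm wide, its foot 32 mm and top 66 mm from the board. The frame turns with the dial: x along the bar to the pointer end (white line), z is n.
- dial (a joint): Angle of the dial, rad: 0 with the pointer up the slope (u), growing clockwise as seen from above the board (towards -y). Stays where it is left; about 0.05 N m of friction; free from -2.4 to 2.4.
- pointer (a point): Point 48 mm out from the dial's axis in the direction of the pointer, just over the scale (27 mm from the board).
- tab (a joint): Angle of the brass tab on the scale round the dial, rad, with the same zero and sense as the dial: the pointer is at the tab when both are equal. It is stiff and stays as found.
- tab_mark (a point): Middle of the brass tab, 20 mm long and 9 mm wide, pointing inwards on the rim of the 120 mm aluminium scale disc: 48 mm out from the dial's axis, 27 mm from the board. The pointer's point coincides with it when the dial is set.
- jar: Bystander: glass jar with white lid, 72 mm across, 95 mm high, on the table beside the board's high edge; origin at the centre of its underside.
- can: Bystander: metal can, 80 mm across, 110 mm high, on the table beside the board's high edge; origin at the centre of its underside.
- brush: Bystander: paint brush 190 mm long lying on the table beside the board's low edge; origin under its middle.

How it is judged:
By the outcome, as a careful person would: the job done as asked, in the order asked, and still so for the second after the job is handed in, with the robot touching nothing.
It also fails if it takes over 54 s, if anything falls off the work surface, if the arm or the gripper's body presses on something with over 40 N, if the wrist force passes 120 N, or if a joint passes its speed limit or range.

## Working session

There is one attempt and no reset: what is moved stays moved. The work goes in short steps, Python scripts to look and compute and a tool call to move; the robot and the scene stay as the last step left them, time stands still between calls to the robot, and variables do not carry over. Pictures are saved under pics/ and viewed, at most 10 in all, crops included, and the job is handed in when it is done.

Besides the shell and the picture viewer there is one more tool, called after "Request:" by a JSON object that holds its "fn" and its "kwargs", one argument or row to a line. step_arm: Moves the arm, as the interface text tells. Its arguments: {"type":"object","properties":{"increments":{"type":"array"},"fingers":{"type":"number"},"squeeze":{"type":"number"}},"required":["increments"]}

```bash
mkdir -p pics; ls
cat > h.py <<'E'
import numpy as np, cv2
from rig import ctrl, eyes
from scipy.spatial.transform import Rotation as Rn
def w(c,p): return np.array(c["R"]).T@(np.array(p)-np.array(c["t"]))
def pix(c,X):
    q=np.array(c["R"])@np.array(X)+np.array(c["t"]); return np.array([c["fx"]*q[0]/q[2]+c["cx"],c["fy"]*q[1]/q[2]+c["cy"]])
E
python3 - <<'E'
from h import *
ims=[]
for n in ("scene","top"):
    c=eyes.capture(n); ims.append(c["frame"]); cv2.imwrite(f"pics/{n}0.png",c["frame"])
    print(n,"cam",w(c,[0,0,0]).round())
    for l in ("press","easel","head_top","knob_grip","pointer","tab_mark","lamp","jar","can","brush"):
        print(l,[(w(c,r["point"]).round(1).tolist(),round(r["p"],2),pix(c,w(c,r["point"])).round().tolist()) for r in eyes.landmark_of(n,l)[:2]])
s=ctrl.sense();print(s)
E
```

```text
pics
scene cam [1210. -297. 1075.]
press [([532.0, 80.8, 137.5], 0.92, [284.0, 213.0])]
easel [([545.9, 83.4, 1.4], 0.67, [288.0, 247.0])]
head_top [([471.0, 45.4, 243.1], 0.63, [259.0, 176.0]), ([637.4, 82.7, 157.2], 0.38, [306.0, 236.0])]
knob_grip [([602.9, 42.6, 169.2], 0.7, [285.0, 230.0]), ([471.7, 44.8, 240.8], 0.58, [259.0, 176.0])]
pointer [([585.7, 95.8, 170.9], 0.83, [300.0, 217.0])]
tab_mark [([639.9, 83.0, 155.5], 0.58, [307.0, 237.0]), ([463.6, 92.3, 371.7], 0.33, [273.0, 128.0])]
lamp [([462.7, 92.0, 372.3], 0.92, [273.0, 127.0]), ([548.9, 83.0, 4.8], 0.22, [289.0, 247.0])]
jar []
can [([640.3, 81.2, 157.2], 0.28, [307.0, 237.0])]
brush [([552.3, -170.9, 0.6], 0.57, [206.0, 289.0])]
top cam [ 437.   65. 1146.]
press [([530.3, 84.3, 138.3], 0.68, [263.0, 238.0])]
easel []
head_top [([470.3, 50.8, 244.2], 0.59, [279.0, 264.0])]
knob_grip [([599.8, 41.4, 167.1], 0.97, [283.0, 204.0])]
pointer [([583.7, 94.9, 167.4], 0.87, [258.0, 211.0])]
tab_mark [([638.6, 78.8, 152.4], 0.43, [266.0, 188.0]), ([527.5, 85.5, 133.8], 0.18, [262.0, 239.0])]
lamp [([467.4, 91.0, 373.0], 0.62
[... 215 characters left out ...]
.0])]
{'time_s': 1.1, 'joints': array([-1.45439704e+00,  3.12895184e-01,  1.49770916e+00,  2.95055969e-05,
        1.33100996e+00, -2.23401136e-01]), 'dq': array([-0.00041164, -0.00095986, -0.00155354,  0.00106022, -0.00039618,
        0.00013958]), 'tau': array([ 1.52841112e-03, -4.12171769e+01, -2.59894484e+01, -6.87972738e-05,
        5.11079234e-04, -2.34032804e-06]), 'eef_pos': array([ 174.97649728, -494.9849239 ,  256.29319097]), 'ee_rot': array([-1.00425903e-05,  9.85602237e-01,  1.69080543e-01,  1.48889996e-05]), 'force': array([-0.56298056, -0.0424941 ,  0.3849252 ]), 'wrist_torque': array([ 0.03495285, -0.04723143,  0.02016738]), 'grip_force': 0.0, 'grip_width': 0.9999577511845466}
```

View pics/scene0.png

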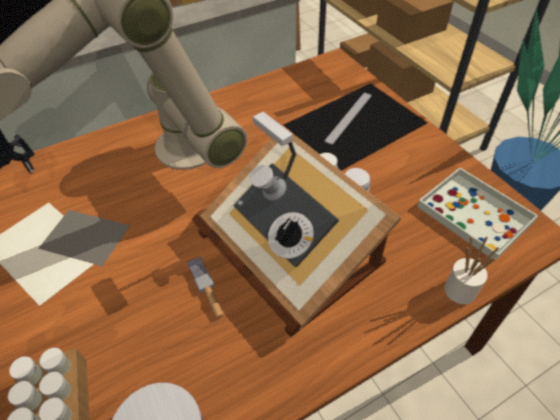

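View pics/top0.png

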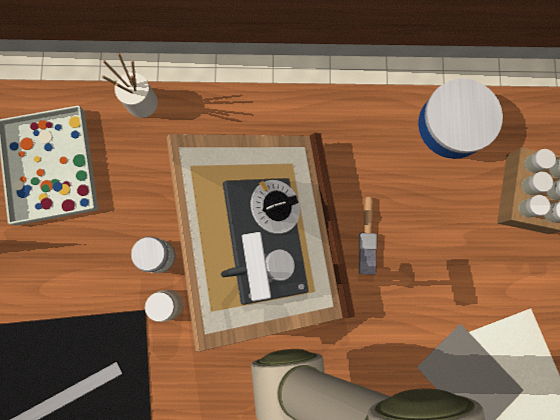

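The scene view shows the press on the board with the dial at (290,232), head at (262,178) and the orange tab near (307,237). The top view shows the dial at (276,205), the head at (279,264), and the tab near (265,187). Next I fit the press pose, then overlay it on enlarged crops.

```bash
cat >> h.py <<'E'
from scipy.optimize import least_squares
S,C=np.sin(np.radians(28)),np.cos(np.radians(28))
U=np.array([C,0,S]);N=np.array([-S,0,C]);Y=np.array([0,1,0.])
def L(u,y,n): return u*U+y*Y+n*N
def pt(a,r=48,n=27): return L(-30+r*np.cos(a),-65-r*np.sin(a),n)
def W(q,p): return Rn.from_euler('z',q[3]).apply(p)+q[:3]
PTS={"press":L(0,0,0),"head_top":L(30,65,108),"knob_grip":L(-30,-65,55),"lamp":None}
E
cat > fit.py <<'E'
from h import *
import pickle
D={n:[] for n in ("press","head_top","knob_grip","pointer","tab_mark")}; cams={}
for k in range(4):
  for n in ("scene","top"):
    c=eyes.capture(n); cams[n]=c
    for l in D:
        for r in eyes.landmark_of(n,l)[:1]: D[l].append(w(c,r["point"]))
M={l:np.median(v,0) for l,v in D.items()}; print({l:(v.round(1).tolist(),np.std(D[l],0).round(1).tolist()) for l,v in M.items()})
def res(q): return np.r_[tuple(W(q,PTS[l])-M[l] for l in ("press","head_top","knob_grip"))]
f=least_squares(res,[531,82,138,1.7],loss="soft_l1",f_scale=3,x_scale=[1,1,1,.01]); q=f.x; print(q,np.degrees(q[3]),f.fun.round(1))
for l in ("pointer","tab_mark"):
    v=Rn.from_euler('z',-q[3]).apply(M[l]-q[:3]); a=np.arctan2(-(v@Y+65),v@U+30); print(l,a,"u,y,n",v@U,v@Y,v@N)
pickle.dump((q,cams),open("fit.pkl","wb"))
ov=[]
for n,(x,y) in (("scene",(225,150)),("top",(215,160))):
    c=cams[n]; z=6; w_,h_=115,150
    if n=="scene": w_,h_=130,130
    im=cv2.resize(c["frame"][y:y+h_,x:x+w_],None,fx=z if n=="scene" else 4,fy=z if n=="scene" else 4,interpolation=cv2.INTER_CUBIC); z=im.shape[0]/h_
    if n=="scene": im=cv2.resize(im,(600,600));z=600/130
    P=lambda X:tuple(int(v) for v in ((pix(c,W(q,X))-[x,y]+.5)*z))
    def poly(Xs,col): cv2.polylines(im,[np.array([P(X) for X in Xs])],True,col,1)
    poly([L(a,b,18) for a,b in((80,130),(80,-130),(-80,-130),(-80,130))],(0,255,0))
    T=np.linspace(0,2*np.pi,60)
    poly([pt(t,60,26) for t in T],(255,255,0)); poly([L(30+30*np.cos(t),65+30*np.sin(t),108) for t in T],(0,0,255))
    for t in np.arange(-2,2.1,.5): cv2.circle(im,P(pt(t,60,26)),2,(255,0,255) if t==0 else (0,0,255),-1)
    ov.append(im)
ov[1]=cv2.resize(ov[1],None,fx=600/ov[1].shape[0],fy=600/ov[1].shape[0])
for i,im in enumerate(ov): cv2.imwrite(f"pics/ov{i}.png",im)
E
python3 fit.py
```

```text
{'press': ([529.4, 83.1, 136.0], [2.4, 3.3, 2.8]), 'head_top': ([469.9, 48.8, 242.4], [0.8, 1.5, 1.4]), 'knob_grip': ([600.3, 43.5, 168.3], [43.3, 1.8, 24.0]), 'pointer': ([586.4, 94.6, 165.2], [2.8, 1.3, 2.6]), 'tab_mark': ([638.7, 80.6, 155.9], [1.8, 0.7, 2.4])}
[528.89341603  83.59086677 134.22176368   1.74162557] 99.7877943943792 [-0.5  0.5 -1.8 -0.9 -0.1  1.3  1.5 -0.4  0.4]
pointer -0.14193147674132592 u,y,n 15.510408406813564 -58.496914540634144 26.812485313026308
tab_mark 1.1111378376059076 u,y,n -8.867815628292316 -107.6892549175977 29.3071088088638
```

View pics/ov0.png

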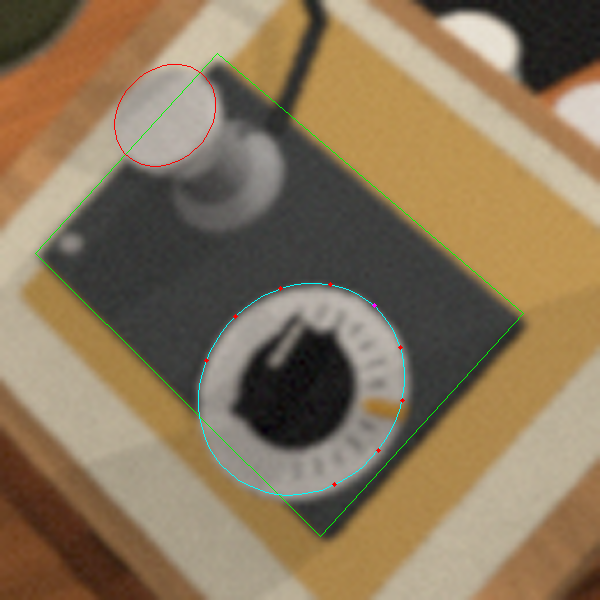

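View pics/ov1.png

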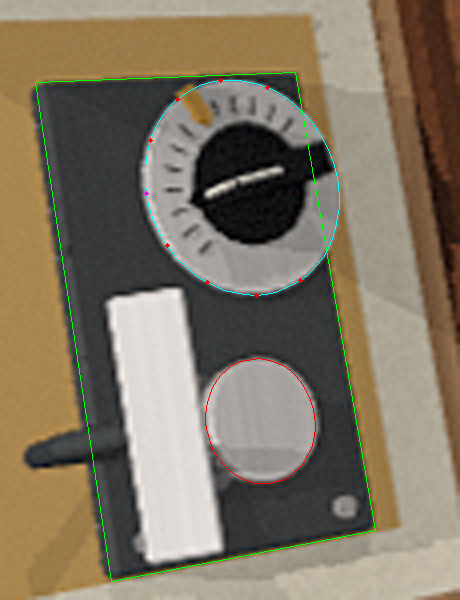

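The fit overlays well in both views (2 mm or less off). The tab lies at about 1.07 rad, and the pointer's white line runs from (283,170) to (205,195) in the second crop, so just below 0. I'll measure both angles by colour, then plan the approach.

```bash
cat > ang.py <<'E'
from h import *
import pickle
q=pickle.load(open("fit.pkl","rb"))[0]
R=Rn.from_euler('z',q[3])
def back(c,uv,n):
    d=np.array(c["R"]).T@np.array([(uv[0]-c["cx"])/c["fx"],(uv[1]-c["cy"])/c["fy"],1]); o=w(c,[0,0,0])
    o=R.inv().apply(o-q[:3]); d=R.inv().apply(d); X=o+d*(n-o@N)/(d@N); return X@U+30,X@Y+65
def angles():
  for nm in ("scene","top"):
    c=eyes.capture(nm); hsv=cv2.cvtColor(c["frame"],cv2.COLOR_BGR2HSV); H,W_=hsv.shape[:2]
    vv,uu=np.mgrid[:H,:W_]
    pxs=np.c_[uu.ravel(),vv.ravel()]
    cen=pix(c,W(q,L(-30,-65,27))); near=(np.hypot(uu-cen[0],vv-cen[1])<32)
    P=np.array([back(c,(u,v),27) for u,v in zip(uu[near],vv[near])]); r=np.hypot(*P.T)
    h=hsv[near]; m=(r>36)&(r<57)&(h[:,1]>110)&(h[:,2]>80)
    # disc centre from bright ring check
    t=P[m].mean(0); print(nm,"tab n",m.sum(),"uy",t.round(1),"ang",np.arctan2(-t[1],t[0]).round(3),"r",np.hypot(*t).round(1))
    Q=np.array([back(c,(u,v),66) for u,v in zip(uu[near],vv[near])]); r=np.hypot(*Q.T)
    m=(r<33)&(h[:,2]>130)&(h[:,1]<70)
    mk=np.zeros((H,W_),np.uint8); mk[vv[near][m],uu[near][m]]=1
    k,lab,st,ce=cv2.connectedComponentsWithStats(mk)
    for i in range(1,k):
        s=lab[vv[near],uu[near]]==i
        if s.sum()<5: continue
        A=Q[s]; e=np.linalg.svd(A-A.mean(0))[2][0]; e*=np.sign(e[0]) ; print("   line",s.sum(),A.mean(0).round(1),"ang",np.arctan2(-e[1],e[0]).round(3))
    for l in ("pointer","tab_mark","knob_grip"):
        for d in eyes.landmark_of(nm,l)[:1]:
            v=R.inv().apply(w(c,d["point"])-q[:3]); print("   ",l,np.arctan2(-(v@Y+65),v@U+30).round(3),(v@U+30).round(1),(v@Y+65).round(1),(v@N).round(1))
if __name__=="__main__": angles()
E
cat > plan.py <<'E'
from h import *
import pickle,sys
q=pickle.load(open("fit.pkl","rb"))[0]
def pose(a,u,y,n):
    Rz=Rn.from_euler('z',q[3]); x=Rz.apply(np.cos(a)*U-np.sin(a)*Y); z=-Rz.apply(N)
    return W(q,L(u,y,n)),Rn.from_matrix(np.c_[x,np.cross(z,x),z])
def plan(a,u,y,n):
    "n = height of TCP"
    s=ctrl.sense(); p,T=pose(a,u,y,n); e=np.array(s["ee_rot"]); cur=Rn.from_quat(e[[1,2,3,0]])
    rv=(cur.inv()*T).as_rotvec(); print("rot units",(np.degrees(rv)/6).round(2),"| shift units in target axes",(T.inv().apply(p-s["eef_pos"])/25).round(2),"in current",(cur.inv().apply(p-s["eef_pos"])/25).round(2))
    print("target",p.round(),"F",s["force"].round(1),"j",np.array(s["joints"]).round(2),"t",s["time_s"])
    v=Rn.from_euler('z',-q[3]).apply(s["eef_pos"]-q[:3]); xa=Rn.from_euler('z',-q[3]).apply(cur.as_matrix()[:,0]); print("now u,y,n",(v@U).round(1),(v@Y).round(1),(v@N).round(1),"a",np.arctan2(-xa@Y,xa@U).round(3))
if __name__=="__main__": plan(*map(float,sys.argv[1:]))
E
python3 ang.py; python3 plan.py -0.17 -30 -65 160; python3 -c "
from h import *;import pickle;q=pickle.load(open('fit.pkl','rb'))[0]
v=Rn.from_euler('z',-q[3]).apply(np.array([465,91.5,372.7])-q[:3]);print('lamp uyn',v@U,v@Y,v@N)"
```

```text
scene tab n 19 uy [ 21.4 -44.9] ang 1.126 r 49.7
   line 148 [ 0.3 19.2] ang 0.012
    pointer 0.008 47.6 -0.4 31.6
    tab_mark 1.087 23.4 -44.6 31.5
    knob_grip 2.494 -0.4 -0.3 54.9
top tab n 34 uy [ 21.1 -43.9] ang 1.122 r 48.7
   line 69 [ -9.8 -23.2] ang 0.356
   line 17 [16.9  2.3] ang -0.174
   line 60 [-19.9  17.8] ang -0.87
    pointer -0.148 46.2 6.9 26.8
    tab_mark 1.15 18.6 -41.6 22.5
    knob_grip -1.718 -0.5 3.6 53.8
rot units [  2.99   4.22 -14.68] | shift units in target axes [10.84 22.65  7.49] in current [ 22.94 -12.66  -0.2 ]
target [610.  -5. 261.] F [-0.   0.5  0.2] j [-1.45  0.31  1.5  -0.    1.33 -0.22] t 3.9
now u,y,n -393.0 447.1 347.2 a 1.421
lamp uyn 128.4308992518073 61.61884283445819 201.80538774562518
```

Request:
{"fn": "step_arm", "kwargs": {
  "increments": [
    {"wx": 0.2,"wy": 0.28,"wz": -0.98},
    {"wx": 0.2,"wy": 0.28,"wz": -0.98},
    {"wx": 0.2,"wy": 0.28,"wz": -0.98},
    {"wx": 0.2,"wy": 0.28,"wz": -0.98},
    {"wx": 0.2,"wy": 0.28,"wz": -0.98}
  ],
  "fingers": 55,
  "squeeze": 40
}}

```text
invalid input at $.increments[0]: expected keys dx, dy, dz, wx, wy, wz
```

Request:
{"fn": "step_arm", "kwargs": {
  "increments": [
    {"wx": 0.2,"wy": 0.28,"wz": -0.98},
    {"wx": 0.2,"wy": 0.28,"wz": -0.98},
    {"wx": 0.2,"wy": 0.28,"wz": -0.98},
    {"wx": 0.2,"wy": 0.28,"wz": -0.98},
    {"wx": 0.2,"wy": 0.28,"wz": -0.98}
  ]
}}

```text
invalid input at $.increments[0]: expected keys dx, dy, dz, wx, wy, wz
```

Request:
{"fn": "step_arm", "kwargs": {
  "increments": [
    {"wx": 0.2,"wy": 0.28,"wz": -0.98},
    {"wx": 0.2,"wy": 0.28,"wz": -0.98},
    {"wx": 0.2,"wy": 0.28,"wz": -0.98},
    {"wx": 0.2,"wy": 0.28,"wz": -0.98},
    {"wx": 0.2,"wy": 0.28,"wz": -0.98}
  ]
}}

```text
invalid input at $.increments[0]: expected keys dx, dy, dz, wx, wy, wz
```

```bash
python3 plan.py -0.17 -30 -65 160
```

```text
rot units [  2.99   4.22 -14.68] | shift units in target axes [10.84 22.65  7.49] in current [ 22.94 -12.66  -0.2 ]
target [610.  -5. 261.] F [-0.   0.5  0.2] j [-1.45  0.31  1.5  -0.    1.33 -0.22] t 3.9
now u,y,n -393.0 447.1 347.2 a 1.421
```

All six keys are needed.

Request:
{"fn": "step_arm", "kwargs": {
  "increments": [
    {"dx": 0,"dy": 0,"dz": 0,"wx": 0.2,"wy": 0.28,"wz": -0.98},
    {"dx": 0,"dy": 0,"dz": 0,"wx": 0.2,"wy": 0.28,"wz": -0.98},
    {"dx": 0,"dy": 0,"dz": 0,"wx": 0.2,"wy": 0.28,"wz": -0.98},
    {"dx": 0,"dy": 0,"dz": 0,"wx": 0.2,"wy": 0.28,"wz": -0.98},
    {"dx": 0,"dy": 0,"dz": 0,"wx": 0.2,"wy": 0.28,"wz": -0.98}
  ],
  "fingers": 55,
  "squeeze": 40
}}

```text
time_s: 4.4
eef_pos: [174.9, -495.0, 256.3]
ee_rot: [-0.064, 0.906, 0.414, 0.063]
force: [0.3, 1.0, -0.1]
grip_width: 0.645
grip_force: 0.0
```

Request:
{"fn": "step_arm", "kwargs": {
  "increments": [
    {"dx": 0,"dy": 0,"dz": 0,"wx": 0.2,"wy": 0.28,"wz": -0.98},
    {"dx": 0,"dy": 0,"dz": 0,"wx": 0.2,"wy": 0.28,"wz": -0.98},
    {"dx": 0,"dy": 0,"dz": 0,"wx": 0.2,"wy": 0.28,"wz": -0.98},
    {"dx": 0,"dy": 0,"dz": 0,"wx": 0.2,"wy": 0.28,"wz": -0.98},
    {"dx": 0,"dy": 0,"dz": 0,"wx": 0.2,"wy": 0.28,"wz": -0.98}
  ]
}}

```text
time_s: 4.9
eef_pos: [174.9, -495.1, 256.3]
ee_rot: [-0.122, 0.759, 0.627, 0.121]
force: [-0.1, 0.2, 0.2]
grip_width: 0.645
grip_force: 0.0
```

Request:
{"fn": "step_arm", "kwargs": {
  "increments": [
    {"dx": 0,"dy": 0,"dz": 0,"wx": 0.2,"wy": 0.28,"wz": -0.98},
    {"dx": 0,"dy": 0,"dz": 0,"wx": 0.2,"wy": 0.28,"wz": -0.98},
    {"dx": 0,"dy": 0,"dz": 0,"wx": 0.2,"wy": 0.28,"wz": -0.98},
    {"dx": 0,"dy": 0,"dz": 0,"wx": 0.2,"wy": 0.28,"wz": -0.98},
    {"dx": 0,"dy": 0,"dz": 0,"wx": 0.2,"wy": 0.28,"wz": -0.98}
  ]
}}

```text
time_s: 5.4
eef_pos: [174.9, -495.1, 256.2]
ee_rot: [-0.172, 0.557, 0.794, 0.17]
force: [-0.1, 0.5, 0.3]
grip_width: 0.639
grip_force: 0.0
```

```bash
python3 plan.py -0.17 -30 -65 160
```

```text
rot units [-0.03 -0.    0.05] | shift units in target axes [10.85 22.65  7.49] in current [10.73 22.73  7.42]
target [610.  -5. 261.] F [-0.1  0.5  0.3] j [-1.44  0.57  1.18 -0.02  1.88 -1.79] t 5.4
now u,y,n -393.1 447.2 347.2 a -0.175
```

Request:
{"fn": "step_arm", "kwargs": {
  "increments": [
    {"dx": 0.47,"dy": 0.98,"dz": 0.32,"wx": 0,"wy": 0,"wz": 0},
    {"dx": 0.47,"dy": 0.98,"dz": 0.32,"wx": 0,"wy": 0,"wz": 0},
    {"dx": 0.47,"dy": 0.98,"dz": 0.32,"wx": 0,"wy": 0,"wz": 0},
    {"dx": 0.47,"dy": 0.98,"dz": 0.32,"wx": 0,"wy": 0,"wz": 0},
    {"dx": 0.47,"dy": 0.98,"dz": 0.32,"wx": 0,"wy": 0,"wz": 0}
  ]
}}

```text
time_s: 5.9
eef_pos: [269.6, -388.2, 257.6]
ee_rot: [-0.171, 0.559, 0.793, 0.17]
force: [-0.1, -1.1, -0.3]
grip_width: 0.645
grip_force: 0.0
```

Request:
{"fn": "step_arm", "kwargs": {
  "increments": [
    {"dx": 0.47,"dy": 0.98,"dz": 0.32,"wx": 0,"wy": 0,"wz": 0},
    {"dx": 0.47,"dy": 0.98,"dz": 0.32,"wx": 0,"wy": 0,"wz": 0},
    {"dx": 0.47,"dy": 0.98,"dz": 0.32,"wx": 0,"wy": 0,"wz": 0},
    {"dx": 0.47,"dy": 0.98,"dz": 0.32,"wx": 0,"wy": 0,"wz": 0},
    {"dx": 0.47,"dy": 0.98,"dz": 0.32,"wx": 0,"wy": 0,"wz": 0}
  ]
}}

```text
time_s: 6.4
eef_pos: [363.6, -282.2, 258.9]
ee_rot: [-0.171, 0.559, 0.793, 0.17]
force: [-0.7, -0.7, -0.1]
grip_width: 0.645
grip_force: 0.0
```

Request:
{"fn": "step_arm", "kwargs": {
  "increments": [
    {"dx": 0.47,"dy": 0.98,"dz": 0.32,"wx": 0,"wy": 0,"wz": 0},
    {"dx": 0.47,"dy": 0.98,"dz": 0.32,"wx": 0,"wy": 0,"wz": 0},
    {"dx": 0.47,"dy": 0.98,"dz": 0.32,"wx": 0,"wy": 0,"wz": 0},
    {"dx": 0.47,"dy": 0.98,"dz": 0.32,"wx": 0,"wy": 0,"wz": 0},
    {"dx": 0.47,"dy": 0.98,"dz": 0.32,"wx": 0,"wy": 0,"wz": 0}
  ]
}}

```text
time_s: 6.9
eef_pos: [457.6, -176.2, 260.2]
ee_rot: [-0.171, 0.559, 0.793, 0.17]
force: [1.0, -0.1, -0.8]
grip_width: 0.645
grip_force: 0.0
```

```bash
python3 plan.py -0.17 -30 -65 160
```

```text
rot units [-0.02  0.01  0.01] | shift units in target axes [3.76 7.93 2.63] in current [3.76 7.94 2.61]
target [610.  -5. 261.] F [ 1.  -0.1 -0.8] j [-0.75  0.39  1.44  0.29  1.7  -1.11] t 6.9
now u,y,n -156.2 114.4 225.8 a -0.171
```

Request:
{"fn": "step_arm", "kwargs": {
  "increments": [
    {"dx": 0.47,"dy": 0.98,"dz": 0.2,"wx": 0,"wy": 0,"wz": 0},
    {"dx": 0.47,"dy": 0.98,"dz": 0.2,"wx": 0,"wy": 0,"wz": 0},
    {"dx": 0.47,"dy": 0.98,"dz": 0.2,"wx": 0,"wy": 0,"wz": 0},
    {"dx": 0.47,"dy": 0.98,"dz": 0.2,"wx": 0,"wy": 0,"wz": 0},
    {"dx": 0.47,"dy": 0.98,"dz": 0.2,"wx": 0,"wy": 0,"wz": 0}
  ]
}}

```text
time_s: 7.4
eef_pos: [552.8, -77.2, 274.8]
ee_rot: [-0.171, 0.559, 0.793, 0.17]
force: [-0.1, -1.1, -0.4]
grip_width: 0.647
grip_force: 0.0
```

Request:
{"fn": "step_arm", "kwargs": {
  "increments": [
    {"dx": 0.47,"dy": 0.98,"dz": 0.4,"wx": 0,"wy": 0,"wz": 0},
    {"dx": 0.47,"dy": 0.98,"dz": 0.4,"wx": 0,"wy": 0,"wz": 0},
    {"dx": 0.47,"dy": 0.98,"dz": 0.4,"wx": 0,"wy": 0,"wz": 0},
    {"dx": 0,"dy": 0,"dz": 0.4,"wx": 0,"wy": 0,"wz": 0},
    {"dx": 0,"dy": 0,"dz": 0,"wx": 0,"wy": 0,"wz": 0}
  ]
}}

```text
time_s: 7.9
eef_pos: [606.7, -6.5, 259.9]
ee_rot: [-0.173, 0.559, 0.793, 0.169]
force: [-0.4, -0.1, -0.3]
grip_width: 0.642
grip_force: 0.0
```

```bash
python3 plan.py -0.17 -30 -65 66
python3 - <<'E'
from h import *
c=eyes.capture("scene");im=c["frame"][60:300,120:400];cv2.imwrite("pics/pre.png",cv2.resize(im,None,fx=2.4,fy=2.4,interpolation=cv2.INTER_CUBIC))
E
```

```text
rot units [-0.05 -0.    0.01] | shift units in target axes [0.02 0.15 3.72] in current [0.02 0.17 3.72]
target [603.  38. 178.] F [-0.4 -0.1 -0.3] j [-0.36  0.58  1.16  0.41  1.66 -0.72] t 7.9
now u,y,n -31.1 -61.3 158.9 a -0.171
```

View pics/pre.png

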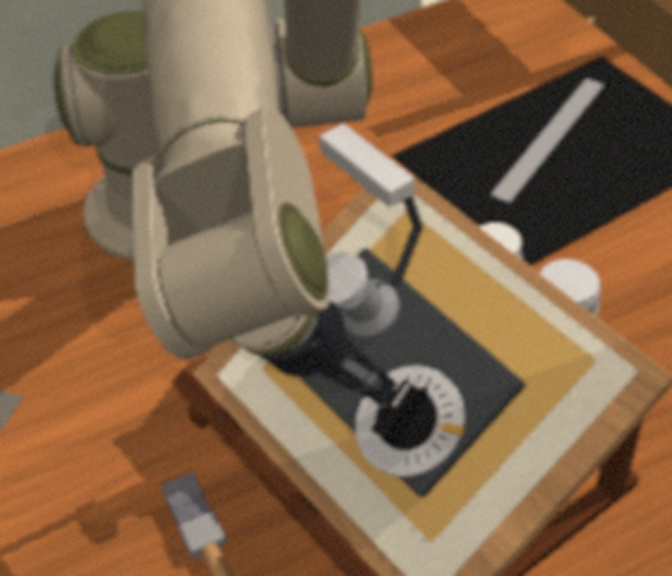

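The gripper stands squarely over the dial (about (400,400) in the crop), clear of the lamp. I'll go down onto the bar.

Request:
{"fn": "step_arm", "kwargs": {
  "increments": [
    {"dx": 0,"dy": 0.17,"dz": 0.7,"wx": -0.05,"wy": 0,"wz": 0},
    {"dx": 0.02,"dy": 0,"dz": 0.7,"wx": 0,"wy": 0,"wz": 0},
    {"dx": 0,"dy": 0,"dz": 0.7,"wx": 0,"wy": 0,"wz": 0},
    {"dx": 0,"dy": 0,"dz": 0.7,"wx": 0,"wy": 0,"wz": 0},
    {"dx": 0,"dy": 0,"dz": 0,"wx": 0,"wy": 0,"wz": 0}
  ]
}}

```text
time_s: 8.45
eef_pos: [604.6, 26.8, 198.8]
ee_rot: [-0.171, 0.56, 0.792, 0.171]
force: [0.2, -0.5, 0.5]
grip_width: 0.644
grip_force: 0.0
```

Request:
{"fn": "step_arm", "kwargs": {
  "increments": [
    {"dx": 0,"dy": 0,"dz": 0.4,"wx": 0,"wy": 0,"wz": 0},
    {"dx": 0,"dy": 0,"dz": 0.3,"wx": 0,"wy": 0,"wz": 0},
    {"dx": 0,"dy": 0,"dz": 0.3,"wx": 0,"wy": 0,"wz": 0},
    {"dx": 0,"dy": 0,"dz": 0,"wx": 0,"wy": 0,"wz": 0}
  ]
}}

```text
time_s: 8.85
eef_pos: [603.3, 38.8, 177.2]
ee_rot: [-0.171, 0.56, 0.793, 0.172]
force: [-0.4, 0.4, 0.2]
grip_width: 0.646
grip_force: 0.0
```

```bash
python3 plan.py -0.17 -30 -65 63
```

```text
rot units [0.01 0.   0.01] | shift units in target axes [ 0.   -0.03  0.06] in current [ 0.   -0.03  0.06]
target [602.  39. 176.] F [-0.4  0.4  0.2] j [-0.3   0.62  1.31  0.44  1.45 -0.74] t 8.85
now u,y,n -29.9 -65.7 64.6 a -0.171
```

Request:
{"fn": "step_arm", "kwargs": {
  "increments": [
    {"dx": 0,"dy": 0,"dz": 0.05,"wx": 0,"wy": 0,"wz": 0},
    {"dx": 0,"dy": 0,"dz": 0,"wx": 0,"wy": 0,"wz": 0},
    {"dx": 0,"dy": 0,"dz": 0,"wx": 0,"wy": 0,"wz": 0},
    {"dx": 0,"dy": 0,"dz": 0,"wx": 0,"wy": 0,"wz": 0},
    {"dx": 0,"dy": 0,"dz": 0,"wx": 0,"wy": 0,"wz": 0}
  ],
  "fingers": 0,
  "squeeze": 30
}}

```text
time_s: 9.35
eef_pos: [603.0, 38.7, 177.2]
ee_rot: [-0.17, 0.56, 0.793, 0.171]
force: [-5.2, -2.3, 2.5]
grip_width: 0.208
grip_force: 32.6
```

```bash
python3 plan.py -0.17 -30 -65 63; python3 ang.py
```

```text
rot units [0.01 0.01 0.01] | shift units in target axes [ 0.   -0.02  0.07] in current [ 0.   -0.02  0.07]
target [602.  39. 176.] F [-5.2 -2.3  2.5] j [-0.3   0.62  1.31  0.44  1.45 -0.74] t 9.35
now u,y,n -30.0 -65.4 64.7 a -0.171
scene tab n 19 uy [ 21.4 -44.9] ang 1.126 r 49.7
   line 20 [27.3 11.7] ang 1.182
   line 21 [-25.8  12.1] ang -1.011
    pointer -0.052 49.0 2.5 31.0
    tab_mark -1.144 28.7 63.2 4.7
    knob_grip 1.57 0.0 -3.1 55.1
top tab n 34 uy [ 21.1 -43.9] ang 1.122 r 48.7
   line 10 [  8.5 -28.7] ang 0.023
   line 14 [ 16.7 -10.1] ang -0.364
   line 16 [18.   2.5] ang -0.186
   line 26 [-25.7  14.6] ang -1.05
   line 6 [ 6.5 12.9] ang -0.467
    pointer -0.137 46.3 6.4 25.5
    tab_mark 1.117 19.6 -40.1 27.5
    knob_grip -0.91 2.1 2.7 57.0
```

Request:
{"fn": "step_arm", "kwargs": {
  "increments": [
    {"dx": 0,"dy": 0,"dz": 0,"wx": 0,"wy": 0,"wz": 0.8},
    {"dx": 0,"dy": 0,"dz": 0,"wx": 0,"wy": 0,"wz": 0.8},
    {"dx": 0,"dy": 0,"dz": 0,"wx": 0,"wy": 0,"wz": 0.8},
    {"dx": 0,"dy": 0,"dz": 0,"wx": 0,"wy": 0,"wz": 0.8},
    {"dx": 0,"dy": 0,"dz": 0,"wx": 0,"wy": 0,"wz": 0.8}
  ]
}}

```text
time_s: 10.25
eef_pos: [603.8, 38.8, 177.2]
ee_rot: [-0.202, 0.713, 0.658, 0.133]
force: [1.9, -0.2, -1.0]
grip_width: 0.202
grip_force: 32.3
```

```bash
python3 plan.py 1.11 -30 -65 64.7;python3 -c "
from rig import ctrl;s=ctrl.sense();print(s['wrist_torque'],s['grip_force'])"
```

```text
rot units [ 0.04 -0.01  8.2 ] | shift units in target axes [-0.04 -0.02 -0.  ] in current [-0.01 -0.05 -0.  ]
target [603.  39. 177.] F [ 1.9 -0.2 -1. ] j [-0.3   0.62  1.31  0.44  1.45 -0.32] t 10.25
now u,y,n -30.0 -66.2 64.7 a 0.251
[-0.40323387 -0.24070506 -0.04125597] 32.27549493312836
```

Request:
{"fn": "step_arm", "kwargs": {
  "increments": [
    {"dx": 0,"dy": 0,"dz": 0,"wx": 0,"wy": 0,"wz": 0.8},
    {"dx": 0,"dy": 0,"dz": 0,"wx": 0,"wy": 0,"wz": 0.8},
    {"dx": 0,"dy": 0,"dz": 0,"wx": 0,"wy": 0,"wz": 0.8},
    {"dx": 0,"dy": 0,"dz": 0,"wx": 0,"wy": 0,"wz": 0.8},
    {"dx": 0,"dy": 0,"dz": 0,"wx": 0,"wy": 0,"wz": 0.8}
  ]
}}

```text
time_s: 10.75
eef_pos: [604.5, 38.6, 177.1]
ee_rot: [-0.224, 0.835, 0.495, 0.089]
force: [7.1, -0.5, -2.8]
grip_width: 0.204
grip_force: 32.2
```

Request:
{"fn": "step_arm", "kwargs": {
  "increments": [
    {"dx": 0,"dy": 0,"dz": 0,"wx": 0,"wy": 0,"wz": 0.8},
    {"dx": 0,"dy": 0,"dz": 0,"wx": 0,"wy": 0,"wz": 0.8},
    {"dx": 0,"dy": 0,"dz": 0,"wx": 0,"wy": 0,"wz": 0.8},
    {"dx": 0,"dy": 0,"dz": 0,"wx": 0,"wy": 0,"wz": 0.8},
    {"dx": 0,"dy": 0,"dz": 0,"wx": 0,"wy": 0,"wz": 0.8}
  ]
}}

```text
time_s: 11.25
eef_pos: [605.1, 38.1, 176.8]
ee_rot: [-0.237, 0.92, 0.31, 0.041]
force: [10.5, -3.5, -6.1]
grip_width: 0.203
grip_force: 32.0
```

Request:
{"fn": "step_arm", "kwargs": {
  "increments": [
    {"dx": 0,"dy": 0,"dz": 0,"wx": 0,"wy": 0,"wz": 0.2},
    {"dx": 0,"dy": 0,"dz": 0,"wx": 0,"wy": 0,"wz": 0},
    {"dx": 0,"dy": 0,"dz": 0,"wx": 0,"wy": 0,"wz": 0}
  ]
}}

```text
time_s: 11.55
eef_pos: [605.1, 38.0, 176.7]
ee_rot: [-0.237, 0.923, 0.302, 0.039]
force: [10.4, -2.5, -6.3]
grip_width: 0.203
grip_force: 32.1
```

```bash
python3 plan.py 1.11 -30 -65 64.7; python3 ang.py|grep -v line
python3 - <<'E'
from h import *
o=[]
for n,(x,y) in (("scene",(255,195)),("top",(240,170))):
    c=eyes.capture(n); o.append(cv2.resize(c["frame"][y:y+70,x:x+70],(400,400),interpolation=cv2.INTER_CUBIC))
cv2.imwrite("pics/turned.png",np.hstack(o))
E
```

```text
rot units [ 0.06 -0.05  0.03] | shift units in target axes [-0.06 -0.08 -0.  ] in current [-0.06 -0.08 -0.  ]
target [603.  39. 177.] F [10.4 -2.5 -6.3] j [-0.3   0.62  1.31  0.44  1.45  0.53] t 11.55
now u,y,n -31.1 -67.3 64.7 a 1.107
scene tab n 20 uy [ 21.2 -44.4] ang 1.126 r 49.2
    pointer 1.123 23.7 -49.3 30.6
    tab_mark 1.11 22.0 -44.3 31.6
    knob_grip -0.524 3.1 1.8 57.3
top tab n 34 uy [ 21.1 -43.9] ang 1.122 r 48.7
    pointer 1.094 21.4 -41.5 28.2
    tab_mark 1.164 18.7 -43.2 32.3
    knob_grip -2.739 -2.0 0.8 56.6
```

View pics/turned.png

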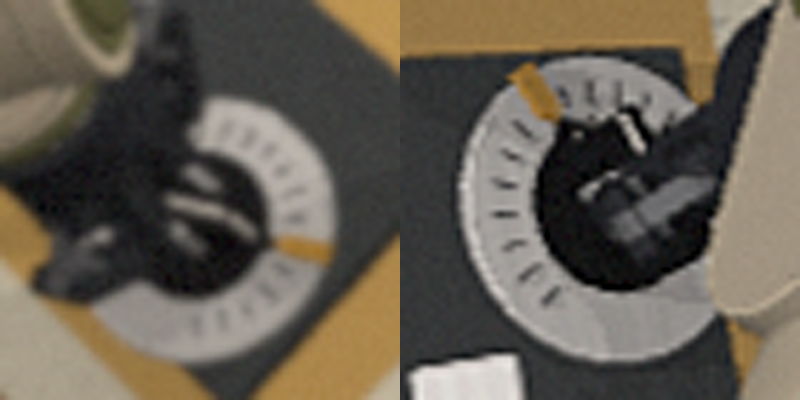

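The pointer's white line ends at the tab in both views: left crop tip at (270,243), tab's inner end at (277,242). I'll release and back off to check this unobstructed.

Request:
{"fn": "step_arm", "kwargs": {
  "increments": [
    {"dx": 0,"dy": 0,"dz": 0,"wx": 0,"wy": 0,"wz": 0},
    {"dx": 0,"dy": 0,"dz": 0,"wx": 0,"wy": 0,"wz": 0},
    {"dx": 0,"dy": 0,"dz": 0,"wx": 0,"wy": 0,"wz": 0},
    {"dx": 0,"dy": 0,"dz": 0,"wx": 0,"wy": 0,"wz": 0}
  ],
  "fingers": 50
}}

```text
time_s: 12.45
eef_pos: [603.5, 39.1, 177.0]
ee_rot: [-0.239, 0.922, 0.303, 0.037]
force: [-0.4, 0.1, -0.4]
grip_width: 0.585
grip_force: 0.0
```

Request:
{"fn": "step_arm", "kwargs": {
  "increments": [
    {"dx": 0,"dy": 0,"dz": -0.6,"wx": 0,"wy": 0,"wz": 0},
    {"dx": 0,"dy": 0,"dz": -0.9,"wx": 0,"wy": 0,"wz": 0},
    {"dx": 0,"dy": 0,"dz": -0.9,"wx": 0,"wy": 0,"wz": 0},
    {"dx": 0,"dy": 0,"dz": -0.9,"wx": 0,"wy": 0,"wz": 0},
    {"dx": 0,"dy": 0,"dz": -0.9,"wx": 0,"wy": 0,"wz": 0}
  ]
}}

```text
time_s: 12.95
eef_pos: [611.5, -9.8, 270.6]
ee_rot: [-0.239, 0.922, 0.303, 0.037]
force: [1.4, -0.6, -0.2]
grip_width: 0.584
grip_force: 0.0
```

Request:
{"fn": "step_arm", "kwargs": {
  "increments": [
    {"dx": 0,"dy": 0,"dz": -0.9,"wx": 0,"wy": 0,"wz": 0},
    {"dx": 0,"dy": 0,"dz": -0.9,"wx": 0,"wy": 0,"wz": 0},
    {"dx": 0,"dy": 0,"dz": 0,"wx": 0,"wy": 0,"wz": 0}
  ]
}}

```text
time_s: 13.25
eef_pos: [615.6, -31.4, 311.7]
ee_rot: [-0.237, 0.922, 0.303, 0.039]
force: [0.5, 0.5, 0.1]
grip_width: 0.581
grip_force: 0.0
```

```bash
python3 plan.py 1.11 30 65 160; python3 ang.py
python3 - <<'E'
from h import *
o=[]
for n,(x,y) in (("scene",(265,205)),("top",(247,175))):
    c=eyes.capture(n); cv2.imwrite(f"pics/raw_{n}.png",c["frame"]);o.append(cv2.resize(c["frame"][y:y+55,x:x+55],(400,400),interpolation=cv2.INTER_CUBIC))
cv2.imwrite("pics/rel.png",np.hstack(o))
E
```

```text
rot units [ 0.05 -0.05  0.04] | shift units in target axes [-3.63 -4.47  2.27] in current [-3.62 -4.5   2.23]
target [473.  25. 290.] F [0.5 0.5 0.1] j [-0.4   0.58  1.03  0.42  1.79  0.58] t 13.25
now u,y,n -29.8 -65.9 216.8 a 1.106
scene tab n 20 uy [ 21.2 -44.4] ang 1.126 r 49.2
   line 102 [14.2 18.2] ang 0.66
   line 23 [-27.9   8.6] ang -1.196
    pointer 1.144 22.3 -48.9 30.4
    tab_mark 1.074 24.1 -44.4 31.5
    knob_grip 1.181 1.3 -3.1 55.2
top tab n 34 uy [ 21.1 -43.9] ang 1.122 r 48.7
   line 37 [-12.1 -23.9] ang 0.386
   line 23 [  5.7 -16.4] ang 1.003
   line 13 [-19.3   5.6] ang 1.263
    pointer 1.156 19.2 -43.4 27.3
    tab_mark 1.061 21.8 -39.0 27.1
    knob_grip -2.373 -1.8 1.8 54.7
```

View pics/rel.png

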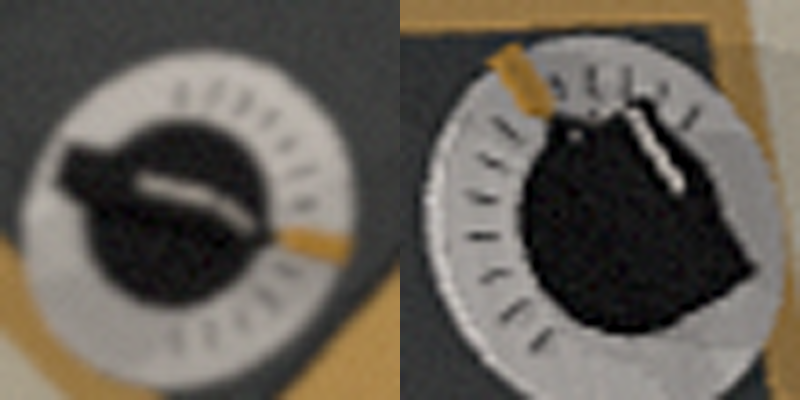

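The dial was set close. In the left crop the pointer tip is on the tab's axis, at (272,240) against (278,240). In the right crop the black tip at about (555,118) sits slightly clockwise of the tab's inner end at (543,112). I'll quantify that.

```bash
cat > rel.py <<'E'
from ang import *
def go(K=10):
  acc={}
  fr={}
  for k in range(K):
    for nm in ("scene","top"):
        c=eyes.capture(nm); fr.setdefault(nm,[]).append(c["frame"].astype(float)); 
        for l in ("pointer","tab_mark"):
            for d in eyes.landmark_of(nm,l)[:1]:
                if d["p"]<.3: continue
                b=back(c,pix(c,w(c,d["point"])),27)
                if abs(np.hypot(*b)-48)<12: acc.setdefault((nm,l),[]).append(b)
        fr[nm+"c"]=c
  for k,v in acc.items():
    m=np.median(v,0); print(k,len(v),m.round(1),"ang",np.arctan2(-m[1],m[0]).round(3),np.std(v,0).round(1))
  # rectified polar-free view of board plane n=27 around dial, from averaged frames
  o=[]
  for nm in ("scene","top"):
    c=fr[nm+"c"]; im=np.mean(fr[nm],0).clip(0,255).astype(np.uint8); s=3.0
    src=np.float32([[-60,-60],[60,-60],[60,60],[-60,60]])
    dst=np.float32([pix(c,W(q,L(-30+u,-65+y,27))) for u,y in src])
    out=np.float32([[ (65-y)*s,(65-u)*s] for u,y in src])   # up = u, right = -y
    Hm=cv2.getPerspectiveTransform(dst,out); r=cv2.warpPerspective(im,Hm,(390,390),flags=cv2.INTER_CUBIC)
    np.save(f"rect_{nm}.npy",r)
    hsv=cv2.cvtColor(r,cv2.COLOR_BGR2HSV); m=((hsv[...,1]>100)&(hsv[...,2]>90)).astype(np.uint8)
    vv,uu=np.nonzero(m); rr=np.hypot(uu-195,vv-195)/s; k=(rr>36)&(rr<59)&(uu>195)&(vv<195)
    P=np.c_[uu[k]-195,195-vv[k]]/s; mm=P.mean(0); e=np.linalg.svd(P-mm)[2][0]; e*=np.sign(e[0])
    print(nm,"tab centroid (right,up)",mm.round(1),"az",np.arctan2(mm[0],mm[1]).round(3),"axis",np.arctan2(e[0],e[1]).round(3))
    # disc rim: gradient peak along rays (bright inside, dark plate outside)
    g=cv2.GaussianBlur(r,(0,0),2).min(2).astype(float); pts=[]
    for t in np.arange(0,2*np.pi,.05):
        R_=np.arange(50,68,.25); v=cv2.remap(g.astype(np.float32),(195+s*R_*np.sin(t)).astype(np.float32)[None],(195-s*R_*np.cos(t)).astype(np.float32)[None],1)[0]
        d=np.gradient(v); i=d.argmin()
        if d[i]<-1.5 and abs(t-1.1)>.3: pts.append([R_[i]*np.sin(t),R_[i]*np.cos(t)])
    pts=np.array(pts); f=least_squares(lambda z:np.hypot(*(pts-z[:2]).T)-z[2],[0,0,60],loss="soft_l1")
    cx=f.x; print(nm,"disc centre (right,up),r",cx.round(2),len(pts),"tab az from it",np.arctan2(*(mm-cx[:2])).round(3))
    o.append(r)
  return np.hstack(o)
cv2.imwrite("pics/rect%d.png"%int(ctrl.sense()["time_s"]),go())
E
python3 rel.py; ls pics
```

```text
('scene', 'pointer') 9 [ 23.1 -46.8] ang 1.113 [1.6 1.1]
('scene', 'tab_mark') 8 [ 24.  -41.9] ang 1.051 [1.7 2.5]
('top', 'pointer') 9 [ 20.6 -43.1] ang 1.125 [1.8 1.6]
('top', 'tab_mark') 9 [ 19.6 -42.2] ang 1.136 [1.3 1.1]
scene tab centroid (right,up) [44.6 21.5] az 1.122 axis 1.088
scene disc centre (right,up),r [ 3.3  -0.95 61.3 ] 115 tab az from it 1.073
top tab centroid (right,up) [44.6 21.4] az 1.123 axis 1.021
top disc centre (right,up),r [ 0.71  0.8  61.66] 115 tab az from it 1.132
ov0.png
ov1.png
pre.png
raw_scene.png
raw_top.png
rect13.png
rel.png
scene0.png
top0.png
turned.png
```

```bash
cp pics/rect1*.png pics/rectA.png
```

```text
(no output)
```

View pics/rectA.png

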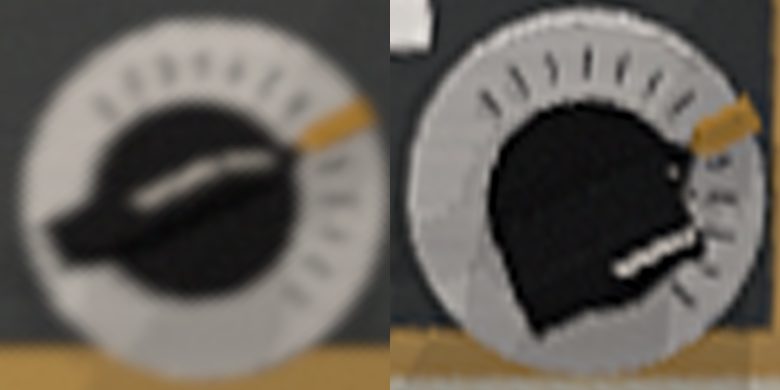

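Rectified onto the scale plane, the pointer tip touches the tab's inner end in both views: left at (298,151), right at (690,152) against the tab axis at (690,148). I'll do one finer check of the tip against the tab from the same data.

Run:
```python
import numpy as np,cv2
s=3.
for nm in ("scene","top"):
    r=np.load(f"rect_{nm}.npy"); vv,uu=np.mgrid[:390,:390]
    hsv=cv2.cvtColor(r,cv2.COLOR_BGR2HSV).astype(float)
    for c in ((0,0),(1.5,-.5)):
        x=(uu-195)/s-c[0]; y=(195-vv)/s-c[1]; rr=np.hypot(x,y); az=np.arctan2(x,y)
        near=abs(az-1.1)<.32
        o=np.clip(hsv[...,1]-70,0,80)*(hsv[...,2]>70)*near
        t=[]
        for a,b in ((42,47),(47,52),(52,56)):
            k=(rr>a)&(rr<b); t.append(round((o*az)[k].sum()/o[k].sum(),3))
        d=np.clip(110-hsv[...,2],0,80)*near*(hsv[...,1]<110); p=[]
        for a,b in ((35,36.5),(36.5,38),(38,40)):
            k=(rr>a)&(rr<b); p.append((round((d*az)[k].sum()/max(d[k].sum(),1),3),int(d[k].sum())))
        print(nm,c,"tab",t,"tip",p)
    # white line direction
    m=((hsv[...,2]>135)&(hsv[...,1]<80)).astype(np.uint8); m[np.hypot(uu-195,vv-195)>150]=0
    n,lab,st,ce=cv2.connectedComponentsWithStats(m)
    for i in range(1,n):
        if 150<st[i,4]<2500:
            P=np.argwhere(lab==i)[:,::-1]*[1,-1]; e=np.linalg.svd(P-P.mean(0),full_matrices=False)[2][0]; e*=np.sign(e[0]); print("  line",st[i].tolist(),np.arctan2(*e).round(3))
```

```text
scene (0, 0) tab [np.float64(1.124), np.float64(1.122), np.float64(1.12)] tip [(np.float64(1.191), 3772), (np.float64(1.188), 1152), (np.float64(1.184), 52)]
scene (1.5, -0.5) tab [np.float64(1.1), np.float64(1.099), np.float64(1.099)] tip [(np.float64(1.158), 1560), (np.float64(1.157), 143), (np.float64(0.0), 0)]
  line [179, 168, 28, 16, 177] 1.056
top (0, 0) tab [np.float64(1.126), np.float64(1.124), np.float64(1.116)] tip [(np.float64(1.225), 8874), (np.float64(1.215), 5774), (np.float64(1.225), 1498)]
top (1.5, -0.5) tab [np.float64(1.1), np.float64(1.1), np.float64(1.095)] tip [(np.float64(1.185), 6733), (np.float64(1.195), 2061), (np.float64(1.079), 85)]
  line [300, 202, 45, 26, 547] 1.733
  line [227, 230, 76, 45, 818] 1.103
  line [318, 240, 19, 24, 327] 0.255
  line [288, 265, 32, 30, 550] 2.326
  line [279, 296, 15, 23, 193] 3.029
```

The bar direction from the camera (1.103) agrees with the gripper's angle (1.107), and the tab is at 1.10–1.12, so the dial is set. Next I move over the plunger with the fingers shut.

Request:
{"fn": "step_arm", "kwargs": {
  "increments": [
    {"dx": -0.73,"dy": -0.9,"dz": 0,"wx": 0,"wy": 0,"wz": 0},
    {"dx": -0.73,"dy": -0.9,"dz": 0,"wx": 0,"wy": 0,"wz": 0},
    {"dx": -0.73,"dy": -0.9,"dz": 0,"wx": 0,"wy": 0,"wz": 0},
    {"dx": -0.73,"dy": -0.9,"dz": 0,"wx": 0,"wy": 0,"wz": 0},
    {"dx": -0.73,"dy": -0.9,"dz": 0,"wx": 0,"wy": 0,"wz": 0}
  ],
  "fingers": 0
}}

```text
time_s: 17.25
eef_pos: [474.9, -0.3, 337.3]
ee_rot: [-0.239, 0.922, 0.303, 0.037]
force: [-0.2, -0.4, 0.6]
grip_width: 0.002
grip_force: 0.0
```

Request:
{"fn": "step_arm", "kwargs": {
  "increments": [
    {"dx": 0,"dy": 0,"dz": 0.6,"wx": 0,"wy": 0,"wz": 0},
    {"dx": 0,"dy": 0,"dz": 0.6,"wx": 0,"wy": 0,"wz": 0},
    {"dx": 0,"dy": 0,"dz": 0.6,"wx": 0,"wy": 0,"wz": 0},
    {"dx": 0,"dy": 0,"dz": 0.5,"wx": 0,"wy": 0,"wz": 0},
    {"dx": 0,"dy": 0,"dz": 0,"wx": 0,"wy": 0,"wz": 0}
  ]
}}

```text
time_s: 17.75
eef_pos: [471.1, 26.6, 285.3]
ee_rot: [-0.24, 0.922, 0.303, 0.036]
force: [-0.6, 0.3, 0.2]
grip_width: 0.0
grip_force: 0.0
```

```bash
python3 plan.py 1.11 30 65 137
python3 - <<'E'
from h import *
o=[]
for n,(x,y) in (("scene",(190,100)),("top",(200,160))):
    c=eyes.capture(n); o.append(cv2.resize(c["frame"][y:y+150,x:x+130],(400,461),interpolation=cv2.INTER_CUBIC))
cv2.imwrite("pics/overhead.png",np.hstack(o))
E
```

```text
rot units [-0.   -0.01  0.03] | shift units in target axes [0.06 0.03 0.73] in current [0.06 0.03 0.73]
target [471.  35. 269.] F [-0.6  0.3  0.2] j [-0.4   0.25  1.58  0.41  1.59  0.49] t 17.75
now u,y,n 30.0 66.6 155.2 a 1.107
```

View pics/overhead.png

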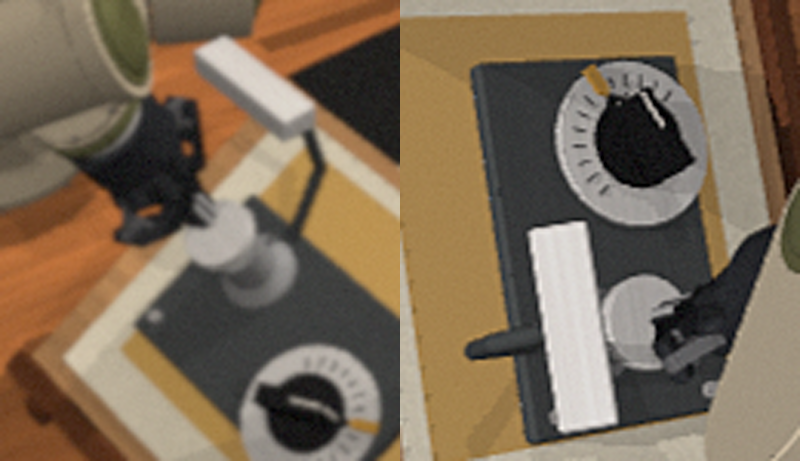

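The shut fingertips are over the head (left (205,215), right (665,320)), clear of the lamp; dial pointer at the tab. I'll go down to contact and press.

Request:
{"fn": "step_arm", "kwargs": {
  "increments": [
    {"dx": 0.06,"dy": 0.03,"dz": 0.35,"wx": 0,"wy": 0,"wz": 0},
    {"dx": 0,"dy": 0,"dz": 0.35,"wx": 0,"wy": 0,"wz": 0},
    {"dx": 0,"dy": 0,"dz": 0.2,"wx": 0,"wy": 0,"wz": 0},
    {"dx": 0,"dy": 0,"dz": 0.1,"wx": 0,"wy": 0,"wz": 0},
    {"dx": 0,"dy": 0,"dz": 0,"wx": 0,"wy": 0,"wz": 0}
  ]
}}

```text
time_s: 18.35
eef_pos: [471.3, 37.8, 264.3]
ee_rot: [-0.239, 0.922, 0.303, 0.037]
force: [-1.5, -4.0, 4.2]
grip_width: -0.001
grip_force: 2.4
```

Request:
{"fn": "step_arm", "kwargs": {
  "increments": [
    {"dx": 0,"dy": 0,"dz": 0.15,"wx": 0,"wy": 0,"wz": 0},
    {"dx": 0,"dy": 0,"dz": 0.15,"wx": 0,"wy": 0,"wz": 0},
    {"dx": 0,"dy": 0,"dz": 0.1,"wx": 0,"wy": 0,"wz": 0},
    {"dx": 0,"dy": 0,"dz": 0,"wx": 0,"wy": 0,"wz": 0}
  ]
}}

```text
time_s: 18.75
eef_pos: [470.6, 42.1, 255.9]
ee_rot: [-0.239, 0.922, 0.303, 0.037]
force: [-4.1, -6.1, 8.0]
grip_width: 0.002
grip_force: 4.6
```

```bash
python3 plan.py 1.11 30 65 117
```

```text
rot units [ 0.02 -0.02  0.04] | shift units in target axes [-0.02 -0.01  0.2 ] in current [-0.02 -0.02  0.2 ]
target [470.  45. 252.] F [-4.1 -6.1  8. ] j [-0.37  0.27  1.64  0.42  1.51  0.48] t 18.75
now u,y,n 29.8 64.5 122.0 a 1.106
```

Request:
{"fn": "step_arm", "kwargs": {
  "increments": [
    {"dx": 0,"dy": 0,"dz": 0.15,"wx": 0,"wy": 0,"wz": 0},
    {"dx": 0,"dy": 0,"dz": 0.15,"wx": 0,"wy": 0,"wz": 0},
    {"dx": 0,"dy": 0,"dz": 0,"wx": 0,"wy": 0,"wz": 0}
  ]
}}

```text
time_s: 19.05
eef_pos: [470.5, 43.8, 253.1]
ee_rot: [-0.236, 0.922, 0.304, 0.038]
force: [-14.6, -23.0, 41.4]
grip_width: 0.002
grip_force: 22.3
```

```bash
python3 plan.py 1.11 30 65 117
```

```text
rot units [ 0.07 -0.03  0.06] | shift units in target axes [-0.02 -0.02  0.07] in current [-0.02 -0.02  0.07]
target [470.  45. 252.] F [-14.6 -23.   41.4] j [-0.37  0.26  1.64  0.42  1.5   0.48] t 19.05
now u,y,n 29.9 64.3 118.7 a 1.104
```

The stop is reached (force jumped to about 50 N). I'll ease slightly, hold for about 1.2 s, then lift.

Request:
{"fn": "step_arm", "kwargs": {
  "increments": [
    {"dx": 0,"dy": 0,"dz": -0.08,"wx": 0,"wy": 0,"wz": 0},
    {"dx": 0,"dy": 0,"dz": 0,"wx": 0,"wy": 0,"wz": 0},
    {"dx": 0,"dy": 0,"dz": 0,"wx": 0,"wy": 0,"wz": 0},
    {"dx": 0,"dy": 0,"dz": 0,"wx": 0,"wy": 0,"wz": 0},
    {"dx": 0,"dy": 0,"dz": 0,"wx": 0,"wy": 0,"wz": 0}
  ]
}}

```text
time_s: 19.55
eef_pos: [470.5, 43.6, 253.2]
ee_rot: [-0.237, 0.922, 0.303, 0.038]
force: [-8.9, -14.5, 25.1]
grip_width: 0.001
grip_force: 14.0
```

Request:
{"fn": "step_arm", "kwargs": {
  "increments": [
    {"dx": 0,"dy": 0,"dz": 0,"wx": 0,"wy": 0,"wz": 0},
    {"dx": 0,"dy": 0,"dz": 0,"wx": 0,"wy": 0,"wz": 0},
    {"dx": 0,"dy": 0,"dz": 0,"wx": 0,"wy": 0,"wz": 0},
    {"dx": 0,"dy": 0,"dz": 0,"wx": 0,"wy": 0,"wz": 0},
    {"dx": 0,"dy": 0,"dz": 0,"wx": 0,"wy": 0,"wz": 0}
  ]
}}

```text
time_s: 20.05
eef_pos: [470.5, 43.6, 253.2]
ee_rot: [-0.237, 0.922, 0.303, 0.038]
force: [-7.5, -14.0, 25.8]
grip_width: -0.0
grip_force: 14.0
```

Request:
{"fn": "step_arm", "kwargs": {
  "increments": [
    {"dx": 0,"dy": 0,"dz": 0,"wx": 0,"wy": 0,"wz": 0},
    {"dx": 0,"dy": 0,"dz": 0,"wx": 0,"wy": 0,"wz": 0}
  ]
}}

```text
time_s: 20.25
eef_pos: [470.4, 43.6, 253.2]
ee_rot: [-0.237, 0.922, 0.303, 0.038]
force: [-9.4, -14.1, 24.2]
grip_width: 0.002
grip_force: 14.0
```

Request:
{"fn": "step_arm", "kwargs": {
  "increments": [
    {"dx": 0,"dy": 0,"dz": -0.4,"wx": 0,"wy": 0,"wz": 0},
    {"dx": 0,"dy": 0,"dz": -0.6,"wx": 0,"wy": 0,"wz": 0},
    {"dx": 0,"dy": 0,"dz": -0.8,"wx": 0,"wy": 0,"wz": 0},
    {"dx": 0,"dy": 0,"dz": -0.9,"wx": 0,"wy": 0,"wz": 0},
    {"dx": 0,"dy": 0,"dz": -0.9,"wx": 0,"wy": 0,"wz": 0}
  ]
}}

```text
time_s: 20.75
eef_pos: [477.1, 3.1, 330.7]
ee_rot: [-0.239, 0.922, 0.303, 0.037]
force: [0.2, 0.1, -1.0]
grip_width: 0.004
grip_force: 0.0
```

Request:
{"fn": "step_arm", "kwargs": {
  "increments": [
    {"dx": 0,"dy": 0,"dz": -0.8,"wx": 0,"wy": 0,"wz": 0},
    {"dx": 0,"dy": 0,"dz": 0,"wx": 0,"wy": 0,"wz": 0},
    {"dx": 0,"dy": 0,"dz": 0,"wx": 0,"wy": 0,"wz": 0},
    {"dx": 0,"dy": 0,"dz": 0,"wx": 0,"wy": 0,"wz": 0}
  ]
}}

```text
time_s: 21.15
eef_pos: [478.3, -5.4, 346.6]
ee_rot: [-0.24, 0.922, 0.303, 0.036]
force: [-0.1, 0.4, 0.9]
grip_width: 0.002
grip_force: 0.0
```

```bash
python3 plan.py 1.11 30 65 117
python3 - <<'E'
from h import *
import pickle;q=pickle.load(open("fit.pkl","rb"))[0]
for k in range(3):
  for n in ("scene","top"):
    c=eyes.capture(n)
    for r in eyes.landmark_of(n,"head_top")[:1]:
        v=Rn.from_euler('z',-q[3]).apply(w(c,r["point"])-q[:3]); print(n,"head uyn",(v@U).round(1),(v@Y).round(1),(v@N).round(1),round(r["p"],2))
E
python3 ang.py | grep -v line
```

```text
rot units [-0.   -0.01  0.03] | shift units in target axes [-0.   -0.    4.31] in current [-0.01 -0.    4.31]
target [470.  45. 252.] F [-0.1  0.4  0.9] j [-0.45  0.24  1.43  0.4   1.76  0.5 ] t 21.15
now u,y,n 29.9 64.9 224.7 a 1.107
scene head uyn 26.7 62.1 106.3 0.62
top head uyn 27.7 63.7 105.7 0.6
scene head uyn 28.2 65.8 108.7 0.85
top head uyn 29.8 63.2 110.2 0.6
scene head uyn 27.9 62.1 105.0 0.76
top head uyn 31.0 61.8 106.6 0.72
scene tab n 19 uy [ 20.8 -44.1] ang 1.131 r 48.8
    pointer 1.142 21.6 -47.3 30.5
    tab_mark 1.1 22.9 -44.9 31.1
    knob_grip 1.783 -0.7 -3.1 57.0
top tab n 34 uy [ 21.1 -43.9] ang 1.122 r 48.7
    pointer 1.111 20.9 -42.1 26.7
    tab_mark 1.098 20.2 -39.5 27.4
    knob_grip 0.929 0.5 -0.7 56.4
```

The head is back up, and the pointer matches the tab within measurement error.

```bash
python3 -c "
from rig import finish_job; print(finish_job())"
```

```text
the job is handed in; nothing more can be done
None
```

The job is handed in: the dial pointer was set to the brass tab to within about 0.03 rad by camera, then the plunger was pressed to its stop, held about 1.2 s, and had sprung back up; the arm stayed clear of the jar, can and brush.

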